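# Wedge a tube rack tight on a shaker platform

## Task

The rack of micro tubes sits loose on the shaker platform. Take the grey plastic wedge from the bench, start it thin end first into the slot between the slanted fence and the rack, and tap or push its thick end in until the rack is locked firmly against the back stop and the wedge stays put by itself. Drive it firmly but gently, feeling for when it goes tight, since too hard a drive cracks the rack; leave everything else on the bench where it is.

Things in the scene. Friction and masses are not known exactly. Their poses are not given: they have to be found in the camera images.
- shaker: Low shaker fixed to the bench with a level aluminium platform, 200 mm (its x) by 230 mm (its y), top surface 46 mm above the bench; origin under its centre on the bench. The rack stands on it between the slanted fence (-x side) and the back stop (+x side). The platform from y +22 to +115 mm is bare. A low lip (12 mm high) at the rack's -y end keeps the rack from sliding out.
- fence_face (a point): Middle of the working face of the short aluminium fence on the platform (26 mm high, 50 mm long; it reaches up to 32 mm behind the face). The face looks to the shaker's +x, turned 5.7 degrees so that the slot between it and the rack narrows by 1 mm per 10 mm towards the shaker's -y.
- slot_mouth (a point): Wide mouth of the slot: the +y end of the fence's working face, at its foot on the platform, 25 mm from the fence's middle. The rack's side is 9 to 19 mm from here in the shaker's +x. The wedge goes in from here towards the shaker's -y, lying on the platform.
- stop_place (a point): Usual place of the back stop's face, 13 mm above the platform: an aluminium angle 28 mm high with a sprung rubber pad facing the rack. This point is fixed to the shaker; the stop itself has been set up to 2.5 mm off it in x, either way, so the depth at which the wedge locks differs by up to 50 mm from case to case and must be felt.
- rack: Small rack full of micro tubes, 48 mm (its x) by 112 mm (its y) by 32 mm high, 0.3 kg; origin under its centre. It stands loose on the platform with its axes along the shaker's, 0.5 to 3.5 mm short of the back stop. Its left side (its -x) is one wall of the slot.
- wedge: Loose grey plastic wedge lying on the bench, 130 mm long (its y), 30 mm high, 0.12 kg. Seen from above it tapers 1:10, from 8 mm thick at the thin end (-y) to 21 mm at the thick end (+y). Origin on the underside, half way along, on the straight face (+x side); the slanted face (-x side) is at x = -(14.5 mm + y/10). In the slot its axes lie along the shaker's.
- wedge_tip (a point): Middle of the wedge's thin end, 15 mm above its underside. The first 12 mm are a nose narrowed to 4 mm. In the slot the straight face lies on the rack, the slanted one on the fence. Smooth (friction about 0.3); once driven it does not slip back.
- wedge_butt (a point): Middle of the wedge's thick end (a flat face 21 mm wide, 30 mm high), 15 mm above its underside; it stays clear of the fence and rack when tight. Once the rack bears on the back stop, resistance rises by about 2 N per mm of travel. A push here of 15 to 20 N locks it well; under 13 N may leave it loose, over about 25 N can crack the rack.
- tape: Bystander: roll of tape lying flat, 72 mm across, 19 mm high; origin under its centre.
- marker: Bystander: marker pen lying flat, 128 mm long (its y), 13 mm thick.
- petri: Bystander: small clear dish, 60 mm across, 15 mm high.
- bottle: Bystander: brown bottle, 55 mm across, 119 mm high.
- timer: Bystander: bench timer, 43 x 66 x 57 mm.

How it is judged (in metres and radians):
On the way, in this order (a step that is already met when the one before it is completed fails the run):
1. the wedge is started in the slot, lying on the platform, thin end at least 10 mm past the mouth (x of wedge_tip in the frame of shaker between -0.038 and -0.02 m and z of wedge_tip in the frame of shaker between 0.055 and 0.068 m and y of wedge_butt in the frame of shaker above 0.02 m and y of wedge_tip in the frame of shaker below 0.01 m), for 0.1 s.
2. the wedge is tight: it squeezes the rack with more than 8 N (contact force between wedge and rack above 8 N), for 0.3 s.
At the end, for the whole second after the job is handed in: The wedge lies flat in the slot between fence and rack, thin end at least 35 mm past the mouth and thick end still outside, at rest; it squeezes the rack against the back stop with more than 8 N with the robot away; the rack stands flat on the platform and square with it (within 0.04 rad) (x of wedge_tip in the frame of shaker between -0.038 and -0.02 m and z of wedge_tip in the frame of shaker between 0.055 and 0.068 m and y of wedge_butt in the frame of shaker above 0.02 m and y of wedge_tip in the frame of shaker below -0.015 m and contact force between wedge and rack above 8 N and angle between wedge's own z axis and vertical below 0.08 rad and angle between rack's own z axis and vertical below 0.05 rad and angle between the y axis of rack and the y axis of shaker, either way round below 0.04 rad and z of rack in the frame of shaker below 0.05 m and x of rack in the frame of shaker above -0.0045 m and linear speed of wedge below 0.01 m/s); the robot touches nothing.
It fails at once if the rack is cracked: the wedge squeezes it with more than 32 N (contact force between wedge and rack above 32 N).
It fails at once if a bystander is moved by more than 30 mm (distance of any of tape, marker, petri, bottle, timer from where it was at the start of the episode above 0.03 m).
It also fails if it takes over 51 s, if anything falls off the work surface, if the arm or the gripper's body presses on something with over 40 N, if the wrist force passes 120 N, or if a joint passes its speed limit or range.

## Robot

A 7-joint arm with a two-finger parallel gripper is mounted at the origin on a cart in front of the work surface, level with it; the furniture and walls round the work are solid. World frame = base frame: x ahead of the robot, y to its left, z up, the work surface at z = 0. Lengths are in mm, angles in rad, forces in N, time in s.
With the tool pointing down it reaches from about 350 to 900 mm from the base axis. Payload 7.2 kg.
Tool frame: the origin (TCP) lies at the very end of the fingers, on their centre line; the grasp point (between the pads) lies 19 mm behind it; z points along the fingers, y is the direction in which the jaws open and shut (so a half turn about z gives the same grasp; the last joint's range is limited). The gripper opens to 88 mm and grips with 3 to 60 N. Pads are 20 mm wide; open, the fingers measure 115 mm over their backs; the gripper's body (75 mm by 178 mm) begins 61 mm behind the grasp point.
Start: joints at [-1.347, 0.411, -0.013, 1.596, 0.006, 1.134, -0.082], TCP at [179.807, 598.58, 222.653] pointing down, gripper open.
Joint ranges: [-2.95, 2.95], [-0.29, 1.99], [-1.47, 1.44], [0.14, 2.54], [-1.03, 4.17], [0.13, 1.85], [-2.86, 2.86]. Speed limits (rad/s): [2.39, 2.39, 3.01, 3.01, 3.14, 3.14, 3.14].

## Interface

Orientations are given as a unit quaternion [x, y, z, w].
In Python, from station import monitor, get_image, job gives the robot as it stands.
- The arm moves only by the tool carry_out, never from a script. Its arguments are lists of equal length, an entry for each row: "hand": the opening in per cent of the stroke, from 0 (shut) to 100 (fully open); "translation": the shift along the tool's x, y, z as a fraction of full scale, a list of three; "roll": the turn about the tool's z as a fraction of full scale. In form: {"hand": [hand, ...], "translation": [[tx, ty, tz], ...], "roll": [roll, ...]}. A call has 1 to 12 rows; each row shifts and turns the commanded pose from where the row before left it, along the tool's axes as they then stand; what a row does not reach is not made up. Full scale, the value 1, is 0.3 m for a shift and 0.5 rad for a turn. A row lasts 1/10 s, in which the tool goes at most 50 mm and 8.59 degrees, less where a joint would pass 70% of its speed; a pose out of reach is approached as far as the arm can. A call with a number of a shift or a turn outside -1 to 1 is refused whole. A call with a gripper value outside its range is refused whole. The fingers move at their own pace and stop on an object; "force" is the grip in N (left out, the last holds). Time passes only in rows, so rows that do not move let the fingers close. It gives the time, the measured TCP pose, the force and the opening at its end, in the units of the state.
- monitor.get_state(): the state, without advancing time (a new reading comes with each control period).
- get_image(name): name is "scene" or "top" or "wrist"; returns a dict with "pixels" (480x640x3 uint8, blue, green, red), "vertical_fov" (degrees; the focal length in pixels is half the picture's height over the tangent of half this angle, whatever the lens; pixels are square), "cx", "cy" (the principal point, pixels), "k1" (the pictures are not rectified: a ray, as slopes to the right and down, at radius r is drawn at 1 + k1 r^2 times it, then the intrinsics apply), "camera_from_world" (4x4, takes a point from world to camera coordinates). Camera axes: x right, y down, z forward; pixel columns grow to the right and rows downward; lengths in mm; the calibration is good to about 2 mm. A picture is of the moment at which its call begins. There is no depth.
- job.close_job(): hands the job in, once; it reports no verdict.
The state is a dict: "time_s": time; "joints": joint angles; "joint_velocities": joint speeds; "joint_efforts": joint torques, N m; "eef_pos": TCP position; "tool_rot": TCP orientation; "force": force on the tool from outside, world axes, zero at the start; "wrist_torque": the same for the moment, N m; "grip_width": finger opening in mm.
Only numpy, scipy, OpenCV 4.12 (cv2) and the standard library are available. Lean on these libraries where they do the work, as an engineer would, in place of code of your own. Each camera call takes 0.05 s, during which the arm holds its last target.

## Working session

There is one attempt and no reset: what is moved stays moved. The work goes in short steps, Python scripts to look and compute and a tool call to move; the robot and the scene stay as the last step left them, time stands still between calls to the robot, and variables do not carry over. Pictures are saved under pics/ and viewed, and the job is handed in when it is done.

Besides the shell and the picture viewer there is one more tool, called after "Request:" as name(argument=value, ...) on one line, values as JSON. carry_out: Moves the arm, as the interface text tells. Its arguments: {"type":"object","properties":{"hand":{"type":"array","items":{"type":"number"}},"translation":{"type":"array","items":{"type":"array","items":{"type":"number","minimum":-1,"maximum":1}}},"roll":{"type":"array","items":{"type":"number","minimum":-1,"maximum":1}},"force":{"type":"number"}},"required":["hand","translation","roll"]}

```bash
ls; mkdir -p pics; python3 - <<'E'
from station import monitor,get_image
import cv2,numpy as np,pickle
s=monitor.get_state();print(s)
d={}
for n in("scene","top","wrist"):
    im=get_image(n);d[n]=im;cv2.imwrite(f"pics/{n}0.png",im["pixels"]);print(n,im["vertical_fov"],im["cx"],im["cy"],im["k1"],np.round(im["camera_from_world"],3).tolist())
pickle.dump(d,open("im0.pkl","wb"))
E
```

```text
pics
{'time_s': 0.0, 'joints': array([-1.34720698,  0.41190318, -0.01271456,  1.59702396,  0.00559511,
        1.13429599, -0.08221741]), 'joint_velocities': array([ 3.30622020e-04,  9.50636970e-04, -1.62322748e-03,  1.22095119e-03,
        6.37953120e-04, -1.31973395e-03, -5.00712938e-05]), 'joint_efforts': array([-9.45372158e-04, -5.87944865e+01,  6.41195364e-01, -2.91089112e+01,
       -5.37866412e-02,  1.81464694e-02,  1.67130565e-04]), 'eef_pos': array([179.68530649, 598.09370073, 221.81524168]), 'tool_rot': array([ 1.45373960e-01,  9.89376458e-01, -7.95010206e-04, -6.24649946e-05]), 'force': array([0.21992691, 0.01358997, 0.16470015]), 'wrist_torque': array([ 0.03513425, -0.02164209, -0.01876801]), 'grip_width': 87.98778441659917}
scene 54.22791878307474 323.17975486705603 238.48747518937878 0.03771160333762818 [[-1.0, -0.007, -0.008, 540.771], [0.001, 0.682, -0.732, 62.193], [0.011, -0.731, -0.682, 1063.951], [0.0, 0.0, 0.0, 1.0]]
top 42.57366410556033 313.60492044106627 249.43661825779478 -0.16838928044618495 [[0.023, -1.0, -0.015, -17.195], [-0.983, -0.02, -0.184, 520.816], [0.183, 0.019, -0.983, 1291.627], [0.0, 0.0, 0.0, 1.0]]
wrist 60.02051144523836 320.1909151500191 240.0158124611333 0.005547671260757648 [[0.288, 0.958, -0.001, -623.743], [0.923, -0.277, 0.265, -32.224], [0.254, -0.077, -0.964, 390.21], [0.0, 0.0, 0.0, 1.0]]
```

```bash
cat > h.py <<'E'
import numpy as np,cv2
from station import monitor,get_image
def K(im):
    f=240/np.tan(np.radians(im["vertical_fov"])/2)
    return np.array([[f,0,im["cx"]],[0,f,im["cy"]],[0,0,1.]])
def ray(im,uv):
    # r-distortion: x_d = x(1+k1 r^2)
    uv=np.array(uv,float).reshape(-1,1,2)
    p=cv2.undistortPointsIter(uv,K(im),np.array([im["k1"],0,0,0.]),None,None,(3,50,1e-10)).reshape(-1,2)
    T=np.array(im["camera_from_world"]);R=T[:3,:3];c=-R.T@T[:3,3]
    return c,np.c_[p,np.ones(len(p))]@R
def onz(im,uv,z):
    c,d=ray(im,uv);return c+d*((z-c[2])/d[:,2:3])
def proj(im,P):
    T=np.array(im["camera_from_world"]);r,_=cv2.Rodrigues(T[:3,:3])
    return cv2.projectPoints(np.array(P,float).reshape(-1,1,3),r,T[:3,3],K(im),np.array([im["k1"],0,0,0.]))[0].reshape(-1,2)
def tri(a,ua,b,ub):
    c1,d1=ray(a,ua);c2,d2=ray(b,ub);d1=d1[0];d2=d2[0]
    A=np.c_[d1,-d2];s=np.linalg.lstsq(A,c2-c1,rcond=None)[0]
    p,q=c1+d1*s[0],c2+d2*s[1];return (p+q)/2,np.linalg.norm(p-q)
E
```

```text
(no output)
```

View pics/scene0.png

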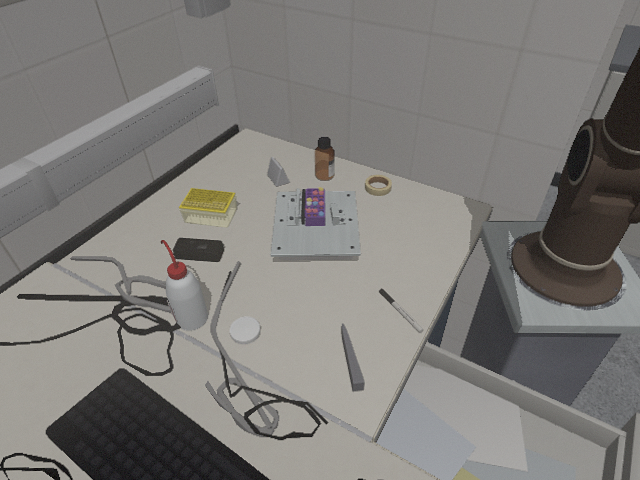

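View pics/top0.png

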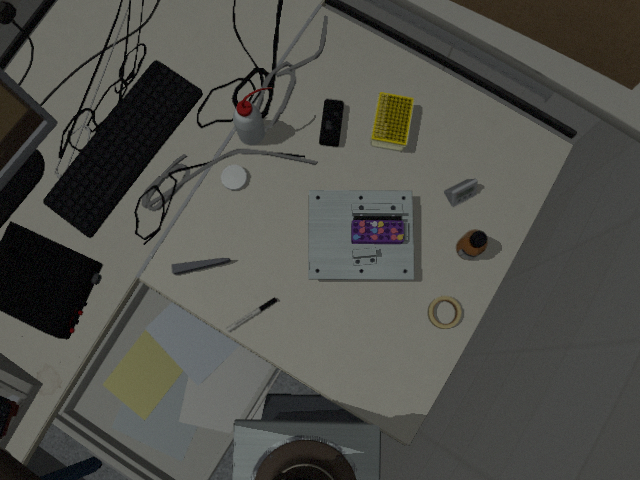

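View pics/wrist0.png

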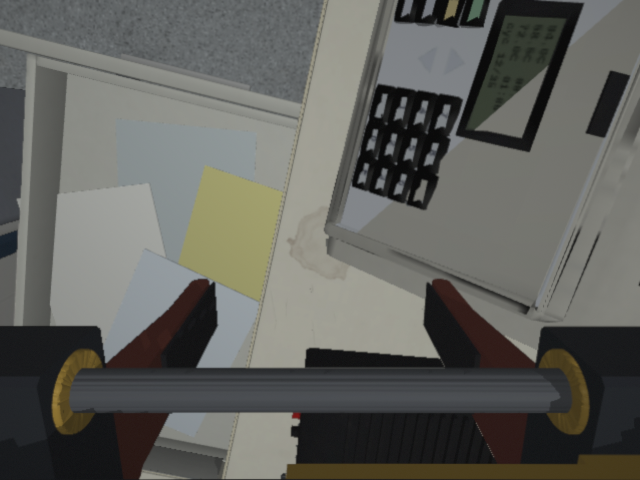

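The top view shows the wedge at (172–237, 265), with its thick end on the left (world +y). The shaker is at (308–413, 190–280): rack at (378, 232), fence at (366, 256), stop at (380, 208). The shaker axes are close to the world axes. I'll take coarse positions from this, then look with the wrist camera.

```bash
python3 - <<'E'
import pickle;from h import *
d=pickle.load(open("im0.pkl","rb"));t=d["top"];s=d["scene"]
im=cv2.resize(t["pixels"][180:300,150:430],None,fx=2.8,fy=2.8,interpolation=cv2.INTER_CUBIC)
cv2.imwrite("pics/topz.png",im)
im=cv2.resize(s["pixels"][170:400,220:440],None,fx=2.6,fy=2.6,interpolation=cv2.INTER_CUBIC)
cv2.imwrite("pics/scz.png",im)
print("wedge top",onz(t,[(172,268),(237,261)],30))
print("plat",onz(t,[(308,191),(411,190),(414,279),(309,280)],46))
print("rack",onz(t,[(351,221),(404,221),(405,243),(352,243)],78))
print("byst",onz(t,[(252,315),(445,312),(234,177),(472,243),(462,192)],15))
c=[np.linalg.inv(d["wrist"]["camera_from_world"])[:3,3]];print("wristcam",c)
E
```

```text
wedge top [[476.10139553 307.90991659  30.        ]
 [495.03180118 162.951337    30.        ]]
plat [[ 653.22277892    9.701601     46.        ]
 [ 660.45439407 -219.49331618   46.        ]
 [ 460.81782765 -224.5770501    46.        ]
 [ 454.12831601    2.58581552   46.        ]]
rack [[ 579.13841097  -85.14736706   78.        ]
 [ 581.57530359 -199.11780309   78.        ]
 [ 533.43378771 -201.00962415   78.        ]
 [ 531.09790456  -87.82665542   78.        ]]
byst [[ 377.97059773  126.73093613   15.        ]
 [ 393.03738821 -297.75034699   15.        ]
 [ 692.67075914  181.47956758   15.        ]
 [ 549.2479158  -361.3922848    15.        ]
 [ 667.7851512  -341.5440625    15.        ]]
wristcam [array([110.25555051, 618.39813651, 384.42788701])]
```

View pics/topz.png

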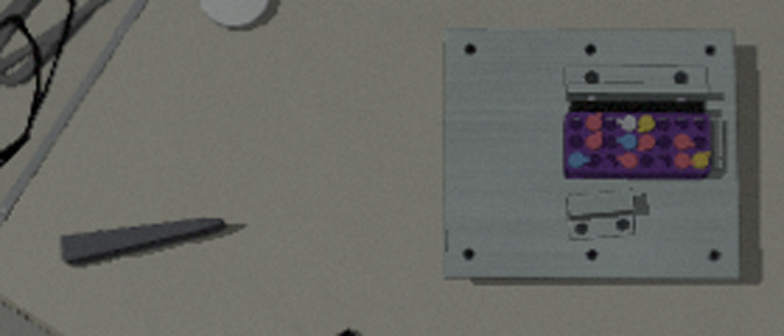

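View pics/scz.png

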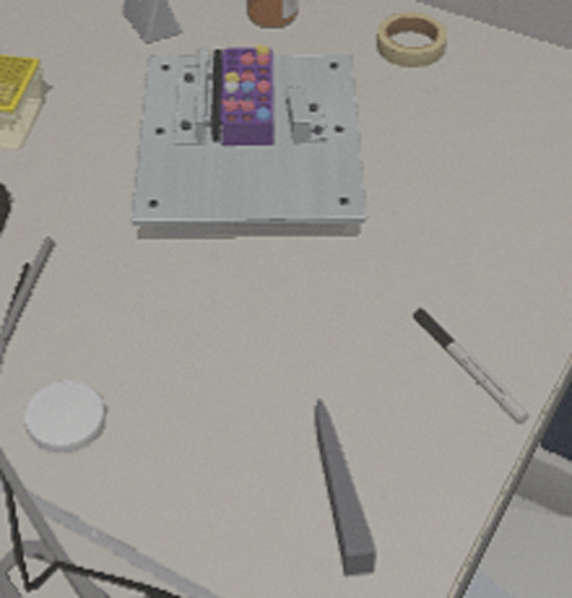

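Request:
carry_out(hand=[100,100,100,100,100,100,100,100,100,100,100], translation=[[-0.13,-0.09,-0.01],[-0.13,-0.09,-0.01],[-0.13,-0.09,-0.01],[-0.13,-0.09,-0.01],[-0.13,-0.09,-0.01],[-0.13,-0.09,-0.01],[-0.13,-0.09,-0.01],[-0.13,-0.09,-0.01],[-0.13,-0.09,0],[-0.13,-0.08,0],[0,0,0]], roll=[0,0,0,0,0,0,0,0,0,0,0])

```text
time_s: 1.25
eef_pos: [480.3, 224.4, 246.8]
tool_rot: [0.15, 0.989, -0.001, 0.001]
force: [0.1, -0.4, 0.4]
grip_width: 87.8
```

Request:
carry_out(hand=[100,100,100,100,100,100,100,100,100,100], translation=[[0,0,0],[0,0,0],[0,0,0],[0,0,0],[0,0,0],[0,0,0],[0,0,0],[0,0,0],[0,0,0],[0,0,0]], roll=[0.28,0.28,0.28,0.28,0.28,0.28,0.28,0.28,0,0])

```text
time_s: 2.25
eef_pos: [476.1, 231.2, 246.5]
tool_rot: [0.647, 0.763, -0.0, -0.0]
force: [-0.4, 0.7, -0.8]
grip_width: 87.8
```

```bash
python3 - <<'E'
from h import *;import pickle
im=get_image("wrist");pickle.dump(im,open("w1.pkl","wb"));cv2.imwrite("pics/w1.png",im["pixels"]);s=monitor.get_state();print(s["eef_pos"],s["tool_rot"],s["joints"])
E
```

```text
[476.18924004 231.06943026 246.52975714] [ 6.47025016e-01  7.62468760e-01 -9.12086584e-05 -1.01941271e-04] [-0.85820265  0.22857853  0.37883729  1.81665255 -0.09364715  1.11405234
 -0.28347158]
```

View pics/w1.png

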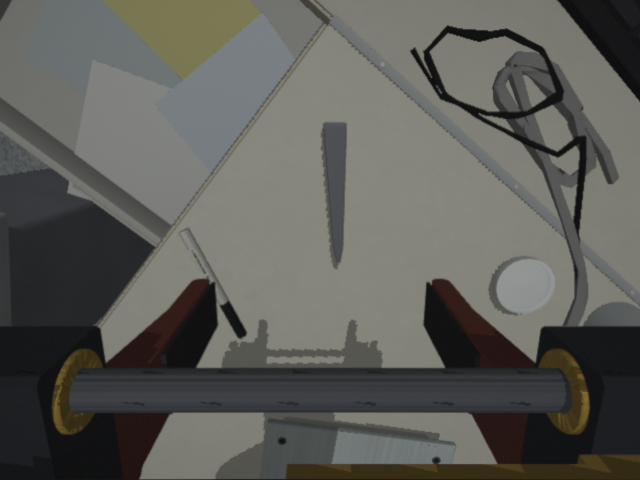

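The wedge is clear at columns 320–348, rows 122–268, with its butt at the top (world +y). The platform edge shows at the bottom. I'll measure the wedge outline.

```bash
python3 - <<'E'
from h import *;import pickle
im=pickle.load(open("w1.pkl","rb"));p=im["pixels"]
g=cv2.cvtColor(p,cv2.COLOR_BGR2GRAY)
for r in (130,150,180,220,250,260):print(r,g[r,312:358].tolist())
print("col",g[112:132,336].tolist(),g[255:275,337].tolist())
T=np.linalg.inv(im["camera_from_world"]);print(T[:3,3])
z=cv2.resize(p[100:290,260:400],None,fx=3,fy=3,interpolation=cv2.INTER_CUBIC);cv2.imwrite("pics/w1z.png",z)
E
```

```text
130 [133, 133, 133, 133, 134, 135, 134, 133, 132, 119, 86, 70, 72, 79, 79, 79, 79, 79, 79, 79, 80, 79, 79, 79, 79, 80, 80, 79, 79, 79, 79, 80, 78, 75, 94, 130, 134, 134, 134, 135, 134, 134, 133, 132, 133, 133]
150 [134, 134, 134, 134, 134, 134, 134, 133, 127, 115, 105, 88, 78, 69, 76, 79, 79, 79, 79, 78, 78, 79, 79, 79, 79, 79, 79, 79, 79, 79, 78, 79, 78, 89, 116, 133, 134, 135, 135, 135, 135, 134, 134, 134, 134, 134]
180 [133, 132, 132, 133, 133, 133, 133, 133, 132, 132, 132, 131, 118, 91, 82, 74, 71, 78, 78, 78, 78, 78, 78, 78, 78, 78, 78, 77, 78, 78, 77, 77, 80, 105, 131, 134, 134, 134, 133, 133, 134, 134, 134, 134, 134, 133]
220 [132, 133, 132, 132, 132, 133, 132, 132, 133, 132, 132, 132, 132, 132, 131, 125, 107, 87, 78, 67, 76, 77, 76, 77, 77, 77, 77, 77, 77, 77, 74, 85, 115, 130, 133, 132, 132, 132, 133, 133, 133, 133, 133, 133, 133, 133]
250 [133, 132, 132, 133, 132, 133, 134, 133, 133, 132, 132, 132, 133, 133, 133, 133, 127, 110, 91, 86, 84, 77, 69, 74, 76, 76, 76, 76, 75, 74, 92, 124, 131, 133, 133, 133, 133, 133, 133, 133, 133, 133, 134, 133, 134, 134]
260 [133, 133, 133, 133, 133, 133, 133, 133, 133, 133, 133, 132, 133, 132, 132, 132, 132, 133, 131, 118, 90, 86, 86, 81, 73, 73, 74, 74, 91, 120, 131, 133, 133, 133, 132, 133, 133, 132, 133, 132, 133, 132, 131, 133, 133, 133]
col [134, 133, 133, 132, 132, 133, 133, 133, 132, 126, 105, 88, 84, 83, 81, 81, 80, 80, 79, 79] [76, 75, 75, 74, 73, 73, 73, 79, 85, 88, 97, 105, 106, 107, 120, 131, 132, 133, 133, 133]
[464.12001918 301.76301953 409.0113425 ]
```

View pics/w1z.png

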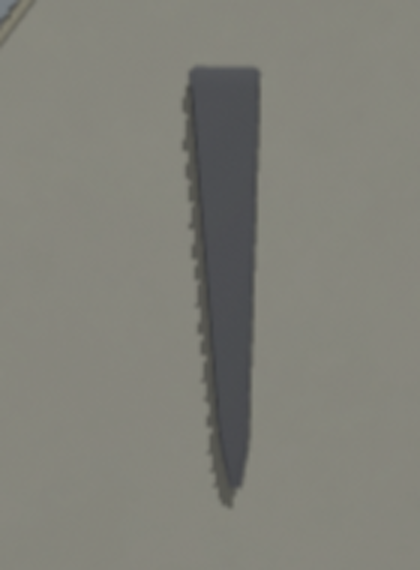

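```bash
python3 - <<'E'
from h import *;import pickle
im=pickle.load(open("w1.pkl","rb"));p=im["pixels"]
g=cv2.cvtColor(p,cv2.COLOR_BGR2GRAY).astype(float)
R=[];L=[]
for r in range(130,246):
    c=np.arange(336,356);v=g[r,336:356];i=np.argmax(v>105);R.append((c[i-1]+(105-v[i-1])/(v[i]-v[i-1]),r))
    c0=[j for j in range(318,334) if g[r,j]==g[r,318:336].min()][0];L.append((c0,r))
R3=onz(im,R,30);L3=onz(im,L,30)
a=np.polyfit(R3[:,1],R3[:,0],1);b=np.polyfit(L3[:,1],L3[:,0],1);print("right x=a y+b",a,"left",b, "yaw",-a[0])
B=onz(im,[(327,122.3),(336,122.3),(344,122.3)],30);print(B)
print(onz(im,[(337.5,262)],30))
y=B[1,1]; print("width at butt",np.polyval(a,y)-np.polyval(b,y))
s=monitor.get_state();print(s["time_s"])
E
```

```text
right x=a y+b [-1.49968056e-01  5.32840116e+02] left [-2.55277043e-01  5.43933881e+02] yaw 0.14996805592584256
[[469.57416969 305.93042561  30.        ]
 [477.3641899  307.21625633  30.        ]
 [484.28862276 308.35877302  30.        ]]
[[501.08020799 180.43598697  30.        ]]
width at butt 21.25886794223851
2.3
```

Request:
carry_out(hand=[100,100,100,100,100,100,100,80], translation=[[0.092,0.022,0],[0.091,0.0215,0],[0,0,0.15],[0,0,0.15],[0,0,0.15],[0,0,0.15],[0,0,0.05],[0,0,0]], roll=[0,0,-0.07,0,0,0,0,0])

```text
time_s: 3.1
eef_pos: [478.9, 285.9, 48.9]
tool_rot: [0.634, 0.773, -0.003, -0.001]
force: [-0.5, -0.2, 0.1]
grip_width: 82.6
```

```bash
python3 - <<'E'
from h import *
im=get_image("wrist");cv2.imwrite("pics/w2.png",im["pixels"]);s=monitor.get_state();print(s["eef_pos"],s["tool_rot"],s["force"])
E
```

```text
[480.17608795 286.53558851  50.78521766] [ 6.34618713e-01  7.72824495e-01 -1.14547641e-03 -2.78911388e-04] [ 0.23913889 -0.45577022 -0.71825808]
```

View pics/w2.png

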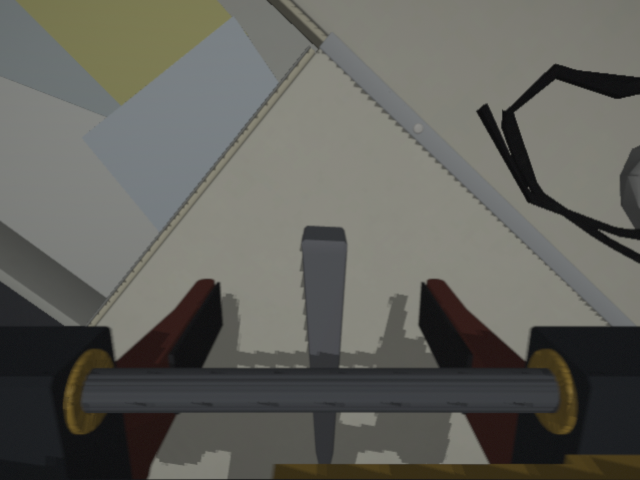

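The fingers straddle the thick part of the wedge and are centred on it. I'll descend and grip.

Request:
carry_out(hand=[80,80,80,5,5,5,5,5,5,5,5,5], translation=[[0,0,0.1],[0,0,0.052],[0,0,0],[0,0,0],[0,0,0],[0,0,0],[0,0,0],[0,0,0],[0,0,0],[0,0,0],[0,0,0],[0,0,0]], roll=[0,0,0,0,0,0,0,0,0,0,0,0], force=30)

```text
time_s: 4.35
eef_pos: [480.7, 287.0, 6.1]
tool_rot: [0.635, 0.772, 0.0, -0.0]
force: [-0.1, 0.4, 1.7]
grip_width: 19.0
```

Request:
carry_out(hand=[5,5,5,5,5,5], translation=[[0,0,-0.08],[0,0,-0.16],[0,0,-0.16],[0,0,-0.16],[0,0,-0.16],[0,0,-0.1]], roll=[0,0,0,0,0,0])

```text
time_s: 4.95
eef_pos: [481.4, 287.1, 255.7]
tool_rot: [0.635, 0.772, 0.002, 0.0]
force: [1.1, 0.3, -1.7]
grip_width: 19.1
```

Request:
carry_out(hand=[5,5,5,5,5,5,5,5,5,5,5,5], translation=[[-0.147,-0.007,0],[-0.147,-0.007,0],[-0.147,-0.007,0],[-0.147,-0.007,0],[-0.147,-0.007,0],[-0.147,-0.007,0],[-0.147,-0.007,0],[-0.147,-0.007,0],[-0.147,-0.007,0],[-0.147,-0.007,0],[0,0,0],[0,0,0]], roll=[0,0,0,0,0,0,0,0,0,0,0.226,0])

```text
time_s: 6.15
eef_pos: [544.5, -151.4, 251.5]
tool_rot: [0.68, 0.733, -0.0, -0.0]
force: [0.5, 1.5, -1.9]
grip_width: 19.4
```

```bash
python3 - <<'E'
from h import *;import pickle
im=get_image("wrist");pickle.dump(im,open("w3.pkl","wb"));cv2.imwrite("pics/w3.png",im["pixels"]);s=monitor.get_state();print(s["eef_pos"],s["tool_rot"],s["force"],s["grip_width"])
z=cv2.resize(im["pixels"][60:360,190:460],None,fx=2,fy=2,interpolation=cv2.INTER_CUBIC);cv2.imwrite("pics/w3z.png",z)
E
```

```text
[ 544.78578517 -149.74495415  251.52773717] [ 6.77530399e-01  7.35494566e-01 -2.16032708e-04 -5.04372379e-04] [-0.31663502 -0.65909495 -1.83637362] 19.32306315721895
```

View pics/w3.png

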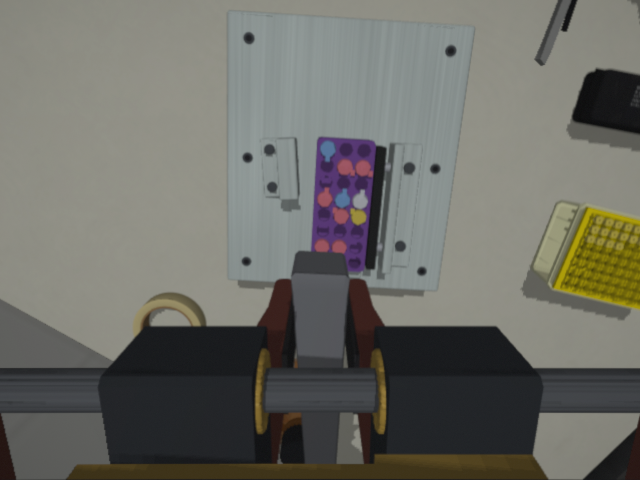

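View pics/w3z.png

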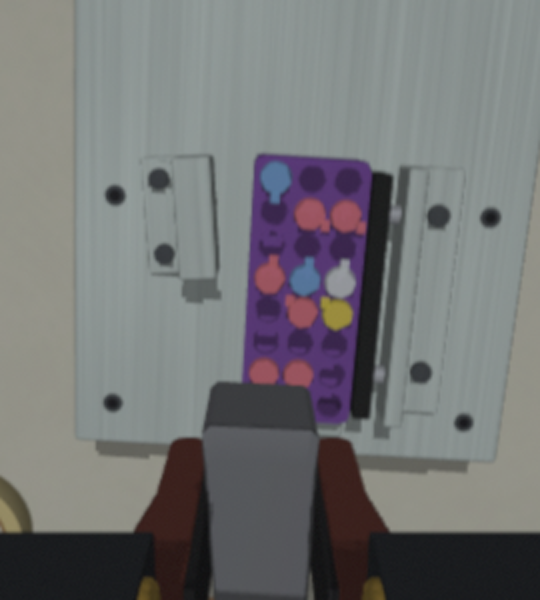

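The wrist view shows:
- **Platform corners:** (229,11), (474,26), (228,279) and (437,291).
- **Fence face edge:** (295,138)–(298,199).
- **Rack's left edge:** (318,138)–(312,252).
- **Held wedge's butt:** row 274, columns 294–349.

Next I'll take these to sub-pixel accuracy.

```bash
python3 - <<'E'
from h import *;import pickle
im=pickle.load(open("w3.pkl","rb"));p=im["pixels"]
g=cv2.cvtColor(p,cv2.COLOR_BGR2GRAY).astype(int)
hsv=cv2.cvtColor(p,cv2.COLOR_BGR2HSV)
pc=onz(im,[(229,11),(474,26),(228,279),(437,291)],46);print("plat",pc.round(1).tolist(), "centre",pc.mean(0))
for a,b in((2,0),(3,1)):
    d=pc[b]-pc[a];print("yaw",np.arctan2(-d[0],d[1]),np.linalg.norm(d))
for r in (142,150,170,190):print(r,g[r,286:326].tolist(),hsv[r,306:326,1].tolist())
# rack left edge by saturation
R=[]
for r in range(145,240):
    v=hsv[r,300:335,1].astype(float);i=np.argmax(v>90);R.append((300+i-1+(90-v[i-1])/(v[i]-v[i-1]),r))
R3=onz(im,R,78);a=np.polyfit(R3[:,1],R3[:,0],1);print("rack left",a,"yaw",-a[0],"x at y=-100",np.polyval(a,-100),"res",np.std(R3[:,0]-np.polyval(a,R3[:,1])))
F=onz(im,[(295.5,138.5),(298,199)],72);print("fence",F)
print(np.linalg.inv(im["camera_from_world"])[:3,3])
s=monitor.get_state();print(s["eef_pos"])
for z in(0,):
  # wedge underside at tcp z-6 ; top at +24
  zt=s["eef_pos"][2]-6+30
  print("butt top",onz(im,[(294,274),(349,274)],zt),"butt bottom",onz(im,[(298,252.5),(342.5,254)],zt-30))
E
```

```text
plat [[459.7, 2.5, 46.0], [656.2, 6.4, 46.0], [462.7, -225.2, 46.0], [660.9, -222.3, 46.0]] centre [ 559.88476191 -109.66603587   46.        ]
yaw 0.012984433578002457 227.73035395970936
yaw 0.020533399782352912 228.7980777061969
142 [142, 141, 144, 147, 148, 148, 145, 137, 115, 84, 86, 119, 142, 144, 145, 146, 146, 144, 142, 142, 142, 142, 142, 142, 143, 144, 144, 144, 144, 143, 128, 86, 73, 73, 72, 75, 81, 91, 101, 107] [16, 16, 14, 14, 14, 14, 14, 16, 16, 14, 17, 77, 125, 130, 132, 120, 99, 98, 108, 111]
150 [142, 140, 140, 144, 147, 148, 145, 141, 129, 103, 78, 107, 141, 144, 146, 146, 146, 143, 142, 141, 142, 142, 142, 142, 142, 143, 144, 144, 144, 139, 116, 77, 73, 75, 87, 104, 110, 111, 111, 111] [18, 16, 16, 16, 14, 14, 17, 16, 16, 14, 24, 111, 130, 113, 96, 111, 112, 112, 112, 113]
170 [141, 140, 137, 138, 141, 145, 146, 145, 141, 132, 105, 75, 103, 141, 145, 145, 143, 142, 142, 141, 142, 141, 141, 142, 143, 142, 143, 143, 135, 109, 77, 72, 73, 71, 70, 67, 61, 55, 51, 50] [16, 14, 14, 16, 14, 14, 14, 14, 15, 35, 114, 132, 129, 132, 130, 131, 130, 129, 124, 129]
190 [142, 142, 140, 137, 137, 139, 142, 145, 144, 142, 133, 108, 76, 102, 138, 142, 141, 142, 142, 143, 142, 141, 143, 142, 142, 143, 142, 135, 108, 78, 72, 72, 72, 72, 72, 72, 73, 75, 88, 105] [16, 14, 16, 14, 16, 16, 14, 15, 48, 118, 131, 132, 131, 131, 130, 128, 123, 112, 111, 116]
rack left [-1.58874486e-02  5.35991195e+02] yaw 0.015887448552348957 x at y=-100 537.5799398983464 res 0.0518788672573345
fence [[ 519.89623998  -91.0973657    72.        ]
 [ 524.88532415 -139.70182629   72.        ]]
[539.01598051 -80.03390371 414.08113879]
[ 544.78578517 -149.74495415  251.52773717]
butt top [[ 533.52680845 -131.03912083  275.52773717]
 [ 552.92198645 -129.56729052  275.52773717]] butt bottom [[ 533.45995546 -132.29912787  245.52773717]
 [ 552.33772771 -131.53474318  245.52773717]]
```

Request:
carry_out(hand=[5,5,5,5,5,5,5,5,5,5], translation=[[0,0,0],[0.154,-0.0076,0],[0.154,-0.0076,0],[0.154,-0.0076,0],[0.154,-0.0076,0],[0,0,0.157],[0,0,0.157],[0,0,0.157],[0,0,0],[0,0,0]], roll=[0.032,0,0,0,0,0,0,0,0,0])

```text
time_s: 7.2
eef_pos: [523.9, 34.6, 111.3]
tool_rot: [0.683, 0.73, -0.001, -0.0]
force: [0.3, -0.8, -0.6]
grip_width: 19.2
```

```bash
python3 - <<'E'
from h import *;import pickle
d={n:get_image(n) for n in("scene","top","wrist")};pickle.dump(d,open("d4.pkl","wb"));s=monitor.get_state();print(s["eef_pos"],s["tool_rot"],s["force"],s["grip_width"])
p=d["scene"]["pixels"];cv2.imwrite("pics/s4.png",cv2.resize(p[170:300,250:390],None,fx=4,fy=4,interpolation=cv2.INTER_CUBIC))
p=d["top"]["pixels"];cv2.imwrite("pics/t4.png",cv2.resize(p[180:290,280:430],None,fx=4,fy=4,interpolation=cv2.INTER_CUBIC))
E
```

```text
[525.75020552  34.35580545 113.29608422] [0.68355581 0.72989529 0.00179439 0.0010499 ] [-0.47364705  0.22058431 -0.97348938] 19.25517473672666
```

View pics/s4.png

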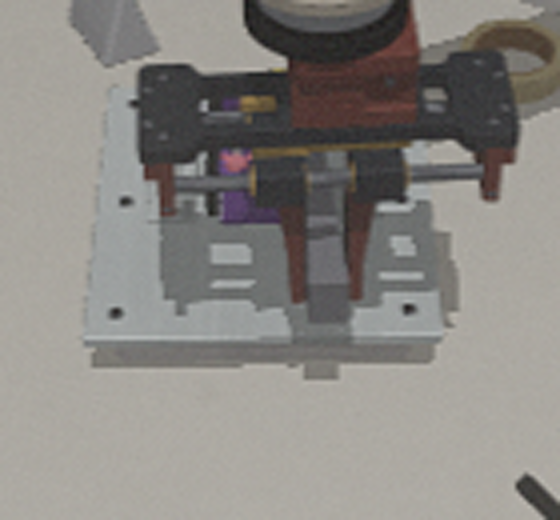

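View pics/t4.png

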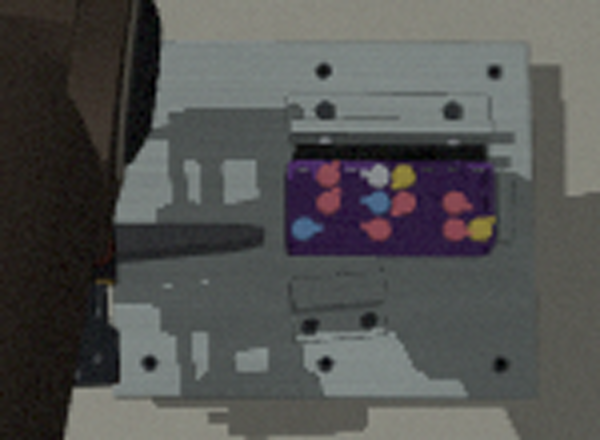

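```bash
python3 - <<'E'
from h import *;import pickle
d=pickle.load(open("d4.pkl","rb"));t=d["top"]
f=lambda x,y:(280+x/4,180+y/4)
print("tip",onz(t,[f(264,236)],136))
print("wedge edges near", onz(t,[f(130,224),f(225,225),f(130,258),f(225,247)],136))
print("rack left",onz(t,[f(288,254),f(488,255)],78)); print("fence",onz(t,[f(291,277),f(385,275)],72),"far:",onz(t,[f(291,309),f(383,302)],72))
for i in range(4): s=monitor.get_state();print(s["time_s"],s["eef_pos"])
E
```

```text
tip [[527.63375491 -72.94483308 136.        ]]
wedge edges near [[532.48823405  -4.61145825 136.        ]
 [532.9461217  -53.00712798 136.        ]
 [514.84151997  -5.02588566 136.        ]
 [521.52094481 -53.19210308 136.        ]]
rack left [[ 530.01298762  -87.83912597   78.        ]
 [ 531.66969645 -194.57312994   78.        ]]
fence [[ 518.72119869  -89.85198809   72.        ]
 [ 520.83377673 -140.08074521   72.        ]] far: [[ 501.38733888  -90.0532177    72.        ]
 [ 506.16755628 -139.08032778   72.        ]]
7.35 [525.75020552  34.35580545 113.29608422]
7.35 [525.75020552  34.35580545 113.29608422]
7.35 [525.75020552  34.35580545 113.29608422]
7.35 [525.75020552  34.35580545 113.29608422]
```

Request:
carry_out(hand=[5,5,5,5,5,5,5,5,5,5], translation=[[0,0,0.12],[0,0,0.07],[0,0,0],[-0.042,-0.0021,0],[-0.042,-0.0021,0],[-0.042,-0.0021,0],[-0.042,-0.0021,0],[0,0,0],[0,0,0],[0,0,0]], roll=[0,0,0,0,0,0,0,0,0,0])

```text
time_s: 8.35
eef_pos: [524.8, -16.0, 53.7]
tool_rot: [0.684, 0.73, 0.0, -0.0]
force: [0.2, 0.3, -1.5]
grip_width: 19.2
```

```bash
cat > snap.py <<'E'
from h import *;import pickle,sys
k=sys.argv[1]
d={n:get_image(n) for n in("scene","top","wrist")};pickle.dump(d,open(f"d{k}.pkl","wb"));s=monitor.get_state();print(s["time_s"],s["eef_pos"],s["tool_rot"],s["force"],s["grip_width"])
p=cv2.resize(d["scene"]["pixels"][170:290,255:385],None,fx=3,fy=3,interpolation=cv2.INTER_CUBIC)
q=cv2.resize(d["top"]["pixels"][180:300,290:420],None,fx=3,fy=3,interpolation=cv2.INTER_CUBIC)
cv2.imwrite(f"pics/st{k}.png",np.hstack([p,q]))
cv2.imwrite(f"pics/w{k}.png",d["wrist"]["pixels"])
E
python3 snap.py 5
```

```text
8.5 [524.75884898 -15.81442634  53.65785466] [ 6.83392748e-01  7.30050908e-01  1.86051700e-05 -1.53604851e-04] [-0.35287866  0.21149049 -0.9369044 ] 18.936602806453113
```

View pics/st5.png

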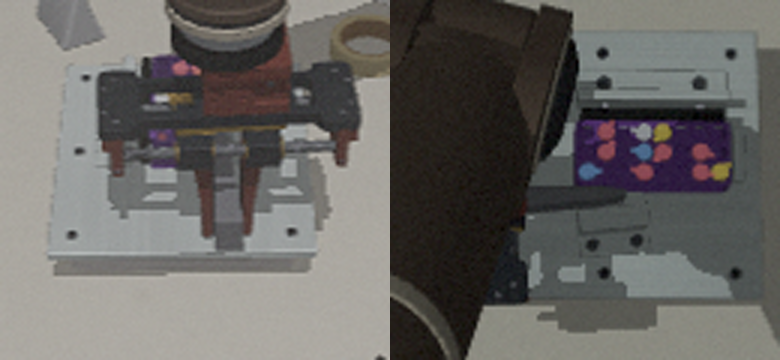

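Request:
carry_out(hand=[5,5,5,5,5,5,5,5], translation=[[-0.028,-0.0014,0],[-0.028,-0.0014,0],[-0.028,-0.0014,0],[0,0,0],[0,0,0.003],[0,0,0.003],[0,0,0],[0,0,0]], roll=[0,0,0,0,0,0,0,0])

```text
time_s: 9.3
eef_pos: [525.2, -41.6, 52.1]
tool_rot: [0.684, 0.73, 0.0, 0.0]
force: [-1.6, -0.9, 3.4]
grip_width: 19.2
```

Request:
carry_out(hand=[45,45,45,45,45,45,45,45], translation=[[0,0,0],[0,0,0],[0,0,0],[0,0,0],[0,0,-0.06],[0,0,-0.08],[0.1,0,-0.02],[0,0,0]], roll=[0,0,0,0,0,0,0,0])

```text
time_s: 10.1
eef_pos: [523.9, -8.2, 100.8]
tool_rot: [0.682, 0.731, 0.001, -0.0]
force: [-0.2, 0.7, 0.6]
grip_width: 39.4
```

Request:
carry_out(hand=[0,0,0,0,0], translation=[[0.1,0,0],[0,0,0],[0,0,0],[0,0,0],[0,0,0]], roll=[0,0,0,0,0])

```text
time_s: 10.6
eef_pos: [521.2, 17.1, 99.8]
tool_rot: [0.684, 0.729, -0.0, 0.0]
force: [-0.1, 0.3, 0.2]
grip_width: 3.1
```

```bash
python3 snap.py 6
```

```text
10.75 [521.24403425  17.45600301  99.87525163] [ 6.84139147e-01  7.29351501e-01 -1.13999757e-04  4.17071743e-05] [ 0.36847912 -0.96356259 -0.13297824] 0.49659535479426326
```

View pics/st6.png

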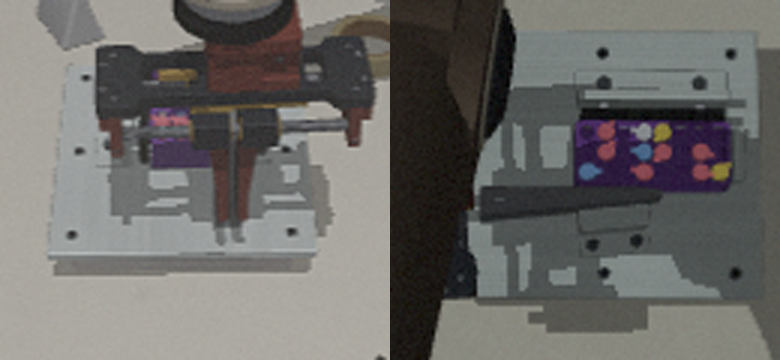

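View pics/w6.png

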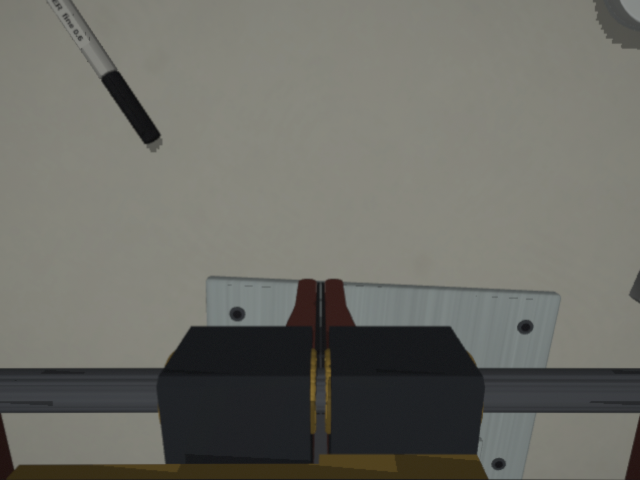

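The wedge sits flat in the slot, well past the mouth. Its butt is on the bare platform at about y = -21. I'll square the closed fingers to the shaker and lower them behind the butt.

Request:
carry_out(hand=[0,0,0,0,0,0], translation=[[0,0.008,0],[0,0,0.1],[0,0,0.05],[0,0,0],[-0.06,0,0],[0,0,0]], roll=[0.1,0,0,0,0,0], force=40)

```text
time_s: 11.35
eef_pos: [524.3, -2.0, 55.7]
tool_rot: [0.703, 0.711, -0.0, 0.001]
force: [-0.3, -0.4, -0.1]
grip_width: 0.6
```

```bash
python3 snap.py 7
```

```text
11.5 [524.3162329    0.71132115  55.54781161] [7.01946724e-01 7.12229269e-01 5.00152992e-04 1.21961270e-04] [0.62352037 1.17895805 0.7499053 ] 0.483124128555387
```

View pics/st7.png

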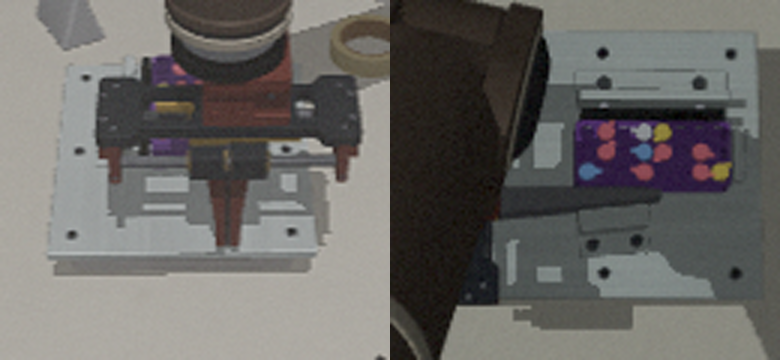

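Request:
carry_out(hand=[0,0,0,0,0], translation=[[-0.017,0,0],[-0.017,0,0],[-0.017,0,0],[0,0,0],[0,0,0]], roll=[0,0,0,0,0])

```text
time_s: 12.0
eef_pos: [524.1, -15.2, 54.9]
tool_rot: [0.702, 0.712, -0.0, -0.0]
force: [-0.4, 0.5, 0.8]
grip_width: 0.5
```

Request:
carry_out(hand=[0,0,0,0,0], translation=[[-0.01,0,0],[-0.01,0,0],[-0.01,0,0],[0,0,0],[0,0,0]], roll=[0,0,0,0,0])

```text
time_s: 12.5
eef_pos: [524.3, -24.1, 54.9]
tool_rot: [0.702, 0.712, -0.0, 0.0]
force: [1.1, 0.7, -0.3]
grip_width: 0.3
```

Request:
carry_out(hand=[0,0,0,0], translation=[[-0.01,0,0],[-0.01,0,0],[0,0,0],[0,0,0]], roll=[0,0,0,0])

```text
time_s: 12.9
eef_pos: [524.4, -30.2, 55.0]
tool_rot: [0.702, 0.712, -0.0, 0.0]
force: [-0.6, 0.9, -0.3]
grip_width: 0.6
```

```bash
python3 snap.py 8
```

```text
13.05 [524.3826879  -29.92412747  54.93414201] [ 7.01747457e-01  7.12425790e-01  5.66520851e-06 -4.70615985e-06] [ 0.30966006 -0.54324251 -0.12226236] 0.3394606687056057
```

View pics/st8.png

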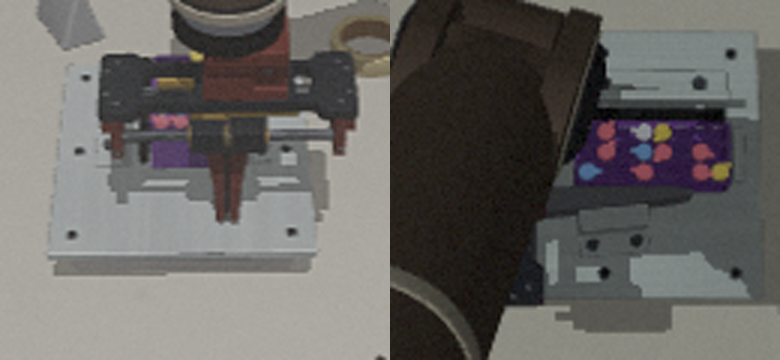

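The tip has moved on from column 661 to 691, so the wedge is sliding freely. I'll keep going.

Request:
carry_out(hand=[0,0,0,0], translation=[[-0.01,0,0],[-0.007,0,0],[0,0,0],[0,0,0]], roll=[0,0,0,0])

```text
time_s: 13.45
eef_pos: [524.4, -35.3, 54.9]
tool_rot: [0.702, 0.712, -0.0, 0.0]
force: [-0.8, 0.3, 0.6]
grip_width: 0.8
```

Request:
carry_out(hand=[0,0,0,0], translation=[[-0.01,0,0],[-0.007,0,0],[0,0,0],[0,0,0]], roll=[0,0,0,0])

```text
time_s: 13.85
eef_pos: [524.4, -40.4, 54.9]
tool_rot: [0.702, 0.712, -0.0, -0.0]
force: [0.5, 0.2, 0.5]
grip_width: 0.5
```

Request:
carry_out(hand=[0,0,0,0], translation=[[-0.007,0,0],[-0.007,0,0],[0,0,0],[0,0,0]], roll=[0,0,0,0])

```text
time_s: 14.25
eef_pos: [524.8, -44.3, 55.0]
tool_rot: [0.702, 0.712, 0.0, 0.0]
force: [0.9, 1.2, 0.0]
grip_width: 0.7
```

Request:
carry_out(hand=[0,0,0,0], translation=[[-0.007,0,0],[-0.007,0,0],[0,0,0],[0,0,0]], roll=[0,0,0,0])

```text
time_s: 14.65
eef_pos: [525.0, -48.4, 55.1]
tool_rot: [0.702, 0.712, 0.0, 0.0]
force: [1.7, 3.7, 0.5]
grip_width: 0.8
```

Request:
carry_out(hand=[0,0,0,0], translation=[[-0.007,0,0],[-0.003,0,0],[0,0,0],[0,0,0]], roll=[0,0,0,0])

```text
time_s: 15.05
eef_pos: [525.1, -50.0, 55.0]
tool_rot: [0.701, 0.713, 0.001, -0.0]
force: [2.4, 8.6, 0.6]
grip_width: 0.4
```

```bash
python3 snap.py 9
```

```text
15.2 [525.11067427 -49.92793581  54.99792442] [ 7.01269461e-01  7.12895815e-01  7.20238526e-04 -4.25379825e-04] [2.00800609 8.02640472 0.57636236] 0.4731518182624745
```

View pics/st9.png

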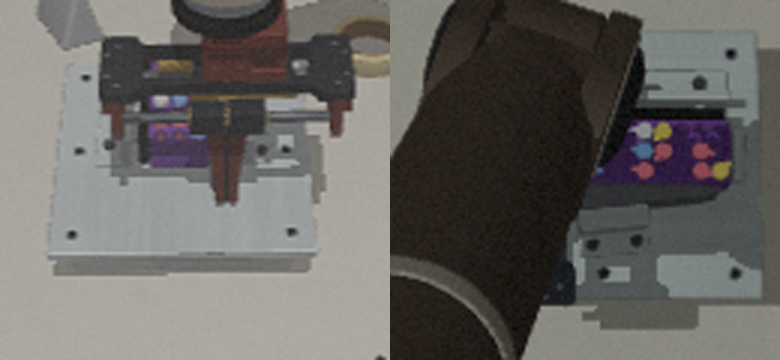

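It has started to go tight, at 8 N. I'll finish in small increments.

Request:
carry_out(hand=[0,0,0,0], translation=[[-0.005,0,0],[-0.003,0,0],[0,0,0],[0,0,0]], roll=[0,0,0,0])

```text
time_s: 15.6
eef_pos: [525.3, -51.3, 55.0]
tool_rot: [0.701, 0.713, 0.001, -0.001]
force: [3.0, 10.5, 0.5]
grip_width: 0.1
```

Request:
carry_out(hand=[0,0,0,0], translation=[[-0.005,0,0],[0,0,0],[0,0,0],[0,0,0]], roll=[0,0,0,0])

```text
time_s: 16.0
eef_pos: [525.3, -52.2, 55.0]
tool_rot: [0.701, 0.713, 0.001, -0.001]
force: [2.3, 12.4, 0.3]
grip_width: 0.3
```

Request:
carry_out(hand=[0,0,0,0], translation=[[-0.005,0,0],[-0.003,0,0],[0,0,0],[0,0,0]], roll=[0,0,0,0])

```text
time_s: 16.4
eef_pos: [525.5, -53.5, 55.0]
tool_rot: [0.701, 0.714, 0.002, -0.001]
force: [3.7, 15.0, 1.0]
grip_width: 0.7
```

Request:
carry_out(hand=[0,0,0,0], translation=[[-0.005,0,0],[0,0,0],[0,0,0],[0,0,0]], roll=[0,0,0,0])

```text
time_s: 16.8
eef_pos: [525.6, -54.4, 55.0]
tool_rot: [0.7, 0.714, 0.002, -0.002]
force: [2.8, 17.5, 0.6]
grip_width: 0.3
```

That's 17.5 N, so I'll stop there and back away.

Request:
carry_out(hand=[0,0,0,0,0,0,0,0,0,0], translation=[[0.02,0,0],[0.08,0,0],[0.1,0,0],[0.05,0,-0.1],[0,0,-0.15],[0,0,-0.15],[0.15,0,0],[0.15,0,0],[0.15,0,0],[0,0,0]], roll=[0,0,0,0,0,0,0,0,0,0])

```text
time_s: 17.8
eef_pos: [520.6, 156.5, 174.4]
tool_rot: [0.699, 0.715, 0.0, -0.001]
force: [-0.6, -0.5, 0.2]
grip_width: 0.5
```

```bash
python3 snap.py 10; python3 - <<'E'
import pickle;from h import *
d=pickle.load(open("d10.pkl","rb"));t=d["top"]["pixels"]
cv2.imwrite("pics/t10.png",cv2.resize(t[180:290,280:430],None,fx=5,fy=5,interpolation=cv2.INTER_CUBIC))
cv2.imwrite("pics/t10f.png",t)
E
```

```text
17.95 [521.45631729 149.04486982 174.62740796] [ 7.02086446e-01  7.12091123e-01 -8.43509807e-04  3.77351197e-04] [0.00463101 0.19279447 0.28019636] 0.4919358265150221
```

View pics/t10.png

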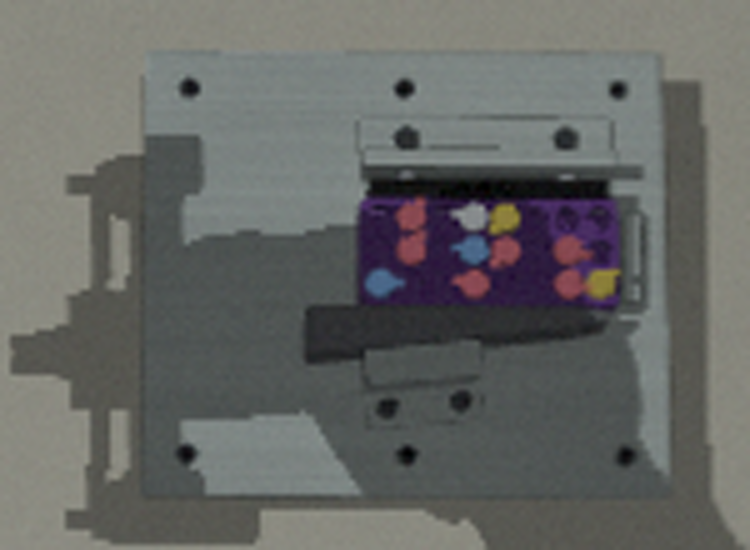

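View pics/st10.png

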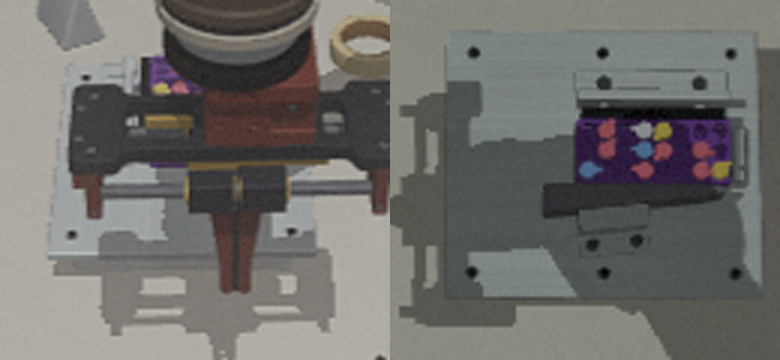

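View pics/t10f.png

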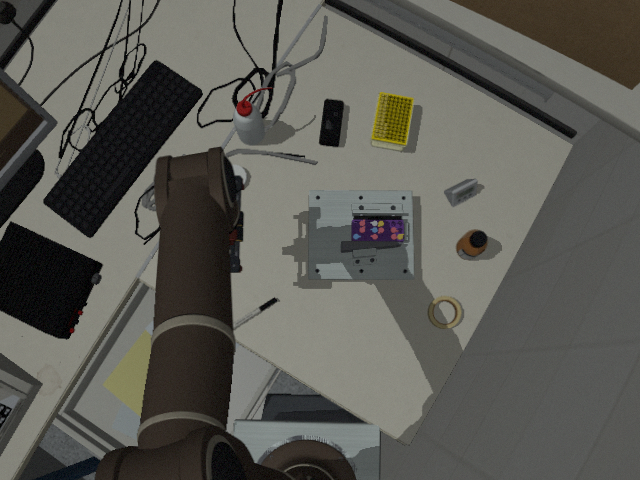

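The wedge lies flat in the slot with its butt outside the mouth. The rack is square against the stop pad, and the bystanders and the arm are clear. I'll hand the job in.

```bash
python3 -c "
from station import job
print(job.close_job())"
```

```text
the job is handed in; nothing more can be done
None
```

The wedge is driven in and holding by itself, with the rack locked against the back stop. I handed the job in at about 18 s of the 51 s allowed; no verdict is reported.

**What I did:** I gripped the wedge near its thick end and carried it to the shaker. I slid it about 60 mm past the mouth, let it go, then pushed on its thick end with the closed fingers. Resistance first showed near 4 N. From there I pushed in 1–2.5 mm steps to 17.5 N, inside the 15–20 N target, and backed the arm away.

**Last checks:**
- **Wedge:** in the top view it lies in the slot, thick end still about 45 mm from the shaker's centre (limit 20 mm).
- **Rack:** it looks square and against the pad. I judged this by eye in the pictures and did not measure its angle.
- **Bystanders:** the tape, bottle, timer and marker look unmoved. The arm hid most of the dish in the last picture, but I never worked near it.
- **Robot:** clear of everything, force reading close to zero.
- **Squeeze on the rack:** the contact force can't be read directly; I inferred it from the 17.5 N push.

No check failed. The fence angle measured about 0.01 rad smaller than stated, within camera error.

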